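Fit the return spring of a microscope stage drive

TASK

Fit the loose tension spring to the opened stage drive: take it off its stand, hook its bent leg fully down into the hole of the adjuster bar, then stretch it and drop its eye over the far post so that it catches beneath the post's head. Feel for the hole gently, without pressing or pulling hard on the drive, do not over-stretch the spring, and leave the other things where they are; let go at the end.

Things in the scene. Friction and masses are not known exactly. Their poses are not given: they have to be found in the camera images.
- plate: the opened stage drive: fixed dark steel plate 230 (x) x 110 (y) x 12 mm; origin under its centre, x along its length from the adjuster bar (x = -75 mm) to the post (x = +81 mm), z up. A low slide under the post is 20 mm high, two rails at y = +-46 mm are 18 mm high (from the table). Delicate: the spring must not bear on it with over 40 N in all.
- rest (a point): middle of the flat top (34.5 mm above the table) of the black rest on the drive, 34 (plate x) x 56 mm, on which the coil of the hooked spring lies; 62 mm from the bar.
- bar_mid (a point): on the top (40 mm above the table) of the fixed adjuster bar, midway between its two guide blocks. The bar lies along plate y, 16 mm wide (plate x), 128 mm long, 16 mm high; the guide blocks are centred 40 mm either side of this point, 10 mm thick, tops at 44 mm. The bar's hole is on its centre line but NOT at this point: see bar_end.
- bar_end (a point): on the bar's centre line and top, 18 mm from bar_mid towards plate +y: the farthest place for the hole. The one upright through hole, 10 (plate x) x 7.5 mm (plate y), 1 mm chamfer, lies anywhere from here to 18 mm on the other side of bar_mid, as the clamped bar was last set. This is not measured: feel for it with the leg, or look. The bar does not move.
- post (a point): on the axis of the fixed upright steel post, at the height (42.5 mm) of the seated eye's centre. Collar 18 mm across, top at 40.5 mm; neck 8 mm across; head 11 mm across, underside at 46 mm, tapered top ends at 50 mm. A centred eye (within 2 mm) passes over the head; let back towards the bar, it catches beneath it.
- stand: fixed white stand on which the spring lies at the start: foot 90 x 70 x 6 mm, column 34 x 34 mm with a channel along x, 16 mm wide, floor at 34 mm, side cheeks up to 41 mm; origin under its centre.
- spring: tension spring, loose, plain steel, 138 mm long, about 84 g; origin on its centre line above the leg, x along it from leg to eye, z up. On the stand the centre line is 41 mm above the table. Unstretched: wire x = 0 to 13, hook block 13 to 39, coil (14 mm thick) 40 to 85, eye block 85 to 111, eye centre 126 mm. The coil flexes up and down (0.1 N m/rad at each end), not sideways.
- leg_tip (a point): lowest point of the round leg, 5 mm across, that points down from the spring's end: 14.5 mm below the centre line. Fully home, the 5 mm wire at the leg's top lies on the bar's top (centre line 42.5 mm above the table) and this tip is 12 mm below the bar's top. The spring swings freely about the leg; its eye end may droop by some mm.
- hook_block (a point): centre of the flat-sided block next to the leg, 26 (along the spring) x 14 x 14 mm; good to grasp across. 26 mm from the leg's axis.
- eye_block (a point): centre of the like block (26 x 14 x 14 mm) next to the eye; good to grasp across.
- eye (a point): centre of the eye, a level wire ring, 15 mm inside, 24 mm outside, 4 mm thick, rigid with the eye block and 28 mm beyond that block's centre.
- stretch (a joint): how far the spring is stretched, m; 0 = slack. It pulls 4 N as soon as it parts, plus 0.2 N per mm. On the post it is stretched by some 23 to 27 mm (9 N). More than 40 mm over-stretches it.
- objective: microscope objective, plain metal, 28 mm across, 40 mm tall, standing between the task's things on the robot's side; origin at its foot. Leave alone.
- oil_bottle: small amber bottle, 32 mm across, 60 mm tall, standing beyond the task's things; origin at its foot. Leave alone.
- dish: closed clear dish, 60 mm across, 14 mm high; origin under its centre. Leave alone.
- driver: screwdriver lying flat, 170 mm long; origin under its middle. Leave alone.
- tip_box: open white box with dividers, 85 x 120 x 50 mm; origin under its centre. Leave alone.
- eyepiece: black eyepiece standing on end, 34 mm across, 50 mm tall; origin at its foot. Leave alone.
- spacer: flat metal ring, 32 mm across, 8 mm high; origin under its centre. Leave alone.
There are look-alikes about, which are no part of the job. Several things have the shape of the spring; the one meant has the colours described above.

How it is judged:
On the way, in this order (a step that is already met when the one before it is completed fails the run):
1. the leg is hooked fully down in the hole of the adjuster bar (x of leg_tip in the frame of plate between -0.083 and -0.067 m and y of leg_tip in the frame of plate between -0.023 and 0.023 m and z of leg_tip in the frame of plate between 0.02 and 0.0315 m), for 0.2 s.
2. the spring is stretched and its eye sits on the post, beneath the head (all of step 1 and horizontal distance between eye and post below 0.0065 m and z of eye in the frame of plate between 0.039 and 0.0455 m and value of joint stretch above 0.018 m), for 0.2 s.
At the end, for the whole second after the job is handed in: the leg tip is at least 8.5 mm below the bar's top, inside the hole; the eye's centre is within 6.5 mm of the post's axis and between 39 and 45.5 mm above the table, so beneath the post's head; the spring is stretched by more than 18 mm, at rest and let go (all of step 2 and linear speed of spring below 0.02 m/s and contact force between spring and the fingers below 0.05 N); the robot touches nothing.
It fails at once if the spring bears on the drive with more than 40 N in all (bar, rest and post added up; the fitted spring alone makes about 18 N) (contact force between spring and plate above 40 N).
It fails at once if the spring is stretched by more than 40 mm (value of joint stretch above 0.04 m).
It fails at once if one of the other things is moved by more than 30 mm (distance of any of objective, oil_bottle, dish, driver, tip_box, eyepiece, spacer from where it was at the start of the episode above 0.03 m).
It also fails if it takes over 67 s, if anything falls off the work surface, if the arm or the gripper's body presses on something with over 40 N, if the wrist force passes 120 N, or if a joint passes its speed limit or range.

ROBOT

A 6-joint arm with a two-finger parallel gripper is mounted at the origin on the work surface. World frame = base frame: x ahead of the robot, y to its left, z up, the work surface at z = 0. Lengths are in m, angles in rad, forces in N, time in s.
With the tool pointing down it reaches from about 0.275 to 0.725 m from the base axis. Payload 15.9 kg.
Tool frame: the origin (TCP) lies on the centre line of the jaws, within the pads' length; the fingertips stand 11 mm ahead of it and the grasp point (between the pads) lies 8 mm behind it; z points along the fingers, y is the line along which they close (so a half turn about z gives the same grasp; the last joint's range is limited). The gripper opens to 85 mm and grips with 20 to 120 N. Pads are 22 mm wide; open, the fingers measure 114 mm over their backs; the gripper's body (76 mm by 85 mm) begins 54 mm behind the grasp point. The pads swing forward as they close: fully open they stand 13 mm farther back than shut.
Start: joints at [1.122, 0.213, -0.034, 1.323, 0, 1.571], TCP at [0.217, 0.45, 0.205] pointing down, gripper open.
Joint ranges: [-2.98, 2.98], [-0.74, 1.72], [-1.14, 1.35], [-2.1, 2.04], [-1.57, 1.44], [-3.14, 3.14]. Speed limits (rad/s): [1.89, 1.89, 2.39, 2.57, 3.14, 3.14].

INTERFACE

Orientations are given as a unit quaternion [w, x, y, z].
In Python, from cell import r, snapshot gives the robot as it stands.
- The arm moves only by the tool move_arm, never from a script. Its argument "steps" is text: rows parted by semicolons, each of 6 numbers parted by spaces: the shift along the tool's x, y, z in mm, then the turn, a rotation vector about the tool's x, y, z in rad. A call has 1 to 20 rows; each row shifts and turns the commanded pose from where the row before left it, along the tool's axes as they then stand; what a row does not reach is not made up. A row lasts 1/12 s, in which the tool goes at most 41.7 mm and 7.16 degrees, less where a joint would pass 70% of its speed; a pose out of reach is approached as far as the arm can. A call is refused whole if a number of a shift passes 41.7 or a number of a turn 0.125, either way. A call with a gripper value outside its range is refused whole. "claw" is the closure in counts, from 0 (fully open) to 255 (shut), set as the call begins (left out, the last holds). The fingers move at their own pace and stop on an object; "grip_force" is the grip in N (left out, the last holds). Time passes only in rows, so rows that do not move let the fingers close. It gives the time, the measured TCP pose, the force, the opening and the grip force at its end, in the units of the state.
- r.observe(): the state, without advancing time (a new reading comes with each control period).
- snapshot(name): name is "side" or "top" or "wrist"; returns a dict with "pixels" (384x512x3 uint8, red, green, blue), "z_map" (384x512 float32, m along the optical axis (not along the pixel's ray), 0 where there is no reading), "fovy" (degrees; the focal length in pixels is half the picture's height over the tangent of half this angle, whatever the lens; pixels are square), "cx", "cy" (the principal point, pixels), "R" (3x3) and "t" (3): a world point X has camera coordinates R X + t; the wrist camera has in their place "T_tool_cam" (4x4, takes a point from camera to tool coordinates, whose origin is the TCP and whose axes are the flange's). Camera axes: x right, y down, z forward; pixel columns grow to the right and rows downward; lengths in m; the calibration is good to about 2 mm. A picture is of the moment at which its call begins: read the wrist's pose just before it.
- r.sign_off(): hands the job in; it is judged then, once.
The state is a dict: "clock": time; "joint_positions": joint angles; "joint_velocities": joint speeds; "tau": joint torques, N m; "eef_pos": TCP position; "tool_rot": TCP orientation; "contact_force": force on the tool from outside, world axes, zero at the start; "moment": the same for the moment, N m; "grip_width": finger opening in m; "grasp_force": force on a finger pad.
Only numpy, scipy, OpenCV 4.12 (cv2) and the standard library are available. Lean on these libraries where they do the work, as an engineer would, in place of code of your own. Each camera call takes 0.05 s, during which the arm holds its last target. There are 200 camera calls.

## Working session

There is one attempt and no reset: what is moved stays moved. The work goes in short steps, Python scripts to look and compute and a tool call to move; the robot and the scene stay as the last step left them, time stands still between calls to the robot, and variables do not carry over. Pictures are saved under pics/ and viewed, at most 10 in all, crops included, and the job is handed in when it is done.

Besides the shell and the picture viewer there is one more tool, called after "Call:" as name(argument=value, ...) on one line, values as JSON. move_arm: Moves the arm, as the interface text tells. Its arguments: {"type":"object","properties":{"steps":{"type":"string"},"claw":{"type":"number"},"grip_force":{"type":"number"}},"required":["steps"]}

```bash
mkdir -p pics; ls
cat > h.py <<'E'
import numpy as np, cv2, pickle
from cell import r, snapshot
from scipy.spatial.transform import Rotation as Ro
def take(n,f):
    s=r.observe(); d=snapshot(n); d=dict(d); d['s']=s
    pickle.dump(d,open(f'pics/{f}.pkl','wb')); cv2.imwrite(f'pics/{f}.png',d['pixels'][:,:,::-1]); return d
def load(f): return pickle.load(open(f'pics/{f}.pkl','rb'))
def ext(d):
    if 'R' in d: return np.array(d['R']),np.array(d['t'])
    s=d['s']; q=s['tool_rot']; T=np.eye(4); T[:3,:3]=Ro.from_quat([q[1],q[2],q[3],q[0]]).as_matrix(); T[:3,3]=s['eef_pos']
    M=np.linalg.inv(T@np.array(d['T_tool_cam'])); return M[:3,:3],M[:3,3]
def w(d,u,v,z=None):
    """pixel->world: by depth map, or on plane z"""
    R,t=ext(d); f=192/np.tan(np.radians(d['fovy'])/2)
    ray=np.array([(u-d['cx'])/f,(v-d['cy'])/f,1.]); C=-R.T@t
    if z is None: return R.T@(ray*d['z_map'][int(round(v)),int(round(u))]-t)
    D=R.T@ray; return C+D*(z-C[2])/D[2]
def px(d,X):
    R,t=ext(d); f=192/np.tan(np.radians(d['fovy'])/2); c=R@np.array(X)+t
    return c[:2]/c[2]*f+[d['cx'],d['cy']]
def crop(d,f,u0,v0,u1,v1,k):
    cv2.imwrite(f'pics/{f}.png',cv2.resize(d['pixels'][v0:v1,u0:u1,::-1],None,fx=k,fy=k,interpolation=cv2.INTER_CUBIC))
E
python3 - <<'E'
from h import *
a=take('top','top'); 
print(r.observe())
for k in('fovy','cx','cy','R','t'):print(k,a[k])
E
```

```text
pics
{'clock': 0.05, 'joint_positions': array([ 1.12198394e+00,  2.13363262e-01, -3.50055646e-02,  1.32346021e+00,
        3.45696937e-05,  1.57080389e+00]), 'joint_velocities': array([-0.00035387, -0.00160452, -0.00012409, -0.00077454, -0.00042091,
       -0.00217749]), 'tau': array([-4.69475068e-03, -6.87959146e+01,  4.88343501e+01,  1.21518614e-02,
       -2.58134378e-04,  9.10680768e-06]), 'eef_pos': array([0.2167964 , 0.45019415, 0.20443385]), 'tool_rot': array([-1.31752713e-04,  2.22531150e-01,  9.74925444e-01, -4.99562164e-04]), 'contact_force': array([ 0.67947061, -0.26085243,  0.07414395]), 'moment': array([ 0.00964558, -0.04300926,  0.00635143]), 'grasp_force': 0.0, 'grip_width': 0.0852279902459903}
fovy 57.833386917623635
cx 251.67170828702842
cy 191.20783482182927
R [[-6.96964172e-04 -9.99989438e-01  4.54299044e-03]
 [-9.75016823e-01 -3.29589736e-04 -2.22130788e-01]
 [ 2.22129939e-01 -4.58430931e-03 -9.75006294e-01]]
t [-0.01886708  0.50908492  0.98429126]
```

View pics/top.png

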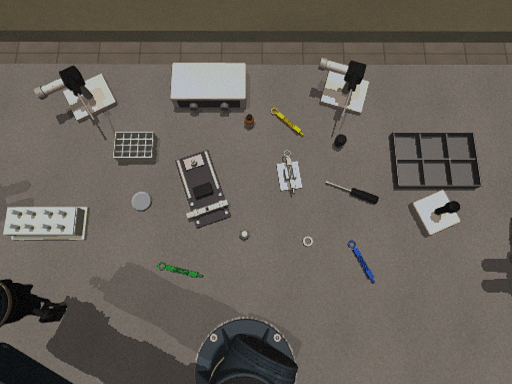

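Candidates for the spring are yellow (287,122), green (180,270), blue (361,262) and plain steel on the white stand (290,174). I choose the steel one. The plate is at about (203,188), with its bar at (207,210) and its post at (194,160). Next is a close crop.

Run:
```python
from h import *
d=load('top'); crop(d,'c1',165,140,325,245,5)
```

```text
(no output)
```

View pics/c1.png

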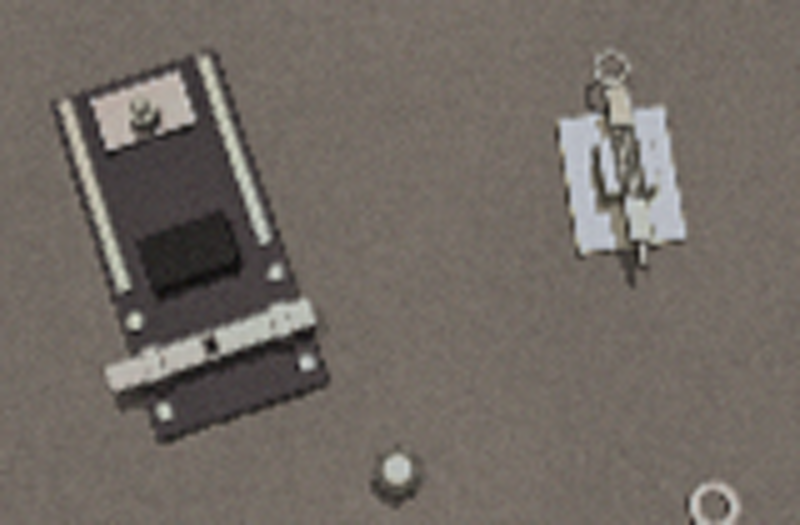

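The steel spring's eye is at crop (612,68) and its leg end at (643,262). The bar hole shows as a dark spot at crop (210,345), and the post is at (144,112).

Run:
```python
from h import *
d=load('top')
for n,u,v,z in [('eye',612,66,.043),('leg',643,262,.043),('hookblk',641,218,.048),('eyeblk',620,106,.048),('hole',210,345,.04),('post',144,104,.05),('blkL',150,358,.044),('blkR',283,318,.044),('barL',107,378,.04),('barR',315,312,.04),('objective',398,465,.04)]:
    u,v=165+u/5-.4,140+v/5-.4
    print(n,w(d,u,v,z).round(4), w(d,u,v).round(4))
T=snapshot('wrist'); print(T['T_tool_cam'],T['fovy'],T['cx'],T['cy'])
o=r.observe();print(o['eef_pos'],o['clock'])
```

```text
eye [ 0.6352 -0.1293  0.043 ] [ 0.6497 -0.1339  0.0015]
leg [ 0.5099 -0.1452  0.043 ] [ 0.5107 -0.1457  0.0396]
hookblk [ 0.5362 -0.1441  0.048 ] [ 0.537  -0.1445  0.0449]
eyeblk [ 0.6075 -0.1331  0.048 ] [ 0.6072 -0.133   0.0491]
hole [0.4593 0.1167 0.04  ] [0.464  0.1201 0.0132]
post [0.6079 0.1603 0.05  ] [0.6084 0.1605 0.0487]
blkL [0.4507 0.1519 0.044 ] [0.4506 0.1519 0.0443]
blkR [0.475  0.0728 0.044 ] [0.475  0.0727 0.0443]
barL [0.4392 0.1779 0.04  ] [0.439  0.1777 0.0409]
barR [0.4795 0.0538 0.04  ] [ 0.4876  0.0565 -0.0015]
objective [0.3871 0.0032 0.04  ] [0.387  0.0032 0.041 ]
[[ 1.82338164e-04 -9.47721565e-01 -3.19098421e-01  8.19689353e-02]
 [ 9.99999941e-01  2.65961283e-04 -2.18487732e-04  3.07604149e-04]
 [ 2.91933360e-04 -3.19098362e-01  9.47721557e-01 -1.69168859e-01]
 [ 0.00000000e+00  0.00000000e+00  0.00000000e+00  1.00000000e+00]] 69.67905661925596 258.5389584379266 189.36396349400982
[0.21676585 0.45018423 0.20447528] 0.1
```

Call:
move_arm(steps="-27.3 -19.9 0 0 0 0;-27.3 -19.9 0 0 0 0;-27.3 -19.9 0 0 0 0;-27.3 -19.9 0 0 0 0;-27.3 -19.9 0 0 0 0;-27.3 -19.9 0 0 0 0;-27.3 -19.9 0 0 0 0;-27.3 -19.9 0 0 0 0;-27.3 -19.9 0 0 0 0;-27.3 -19.9 0 0 0 0;-27.3 -19.9 0 0 0 0;-27.3 -19.9 0 0 0 0;-27.3 -19.9 0 0 0 0;-27.3 -19.9 0 0 0 0;-27.3 -19.9 0 0 0 0;-27.3 -19.9 0 0 0 0;-27.3 -19.9 0 0 0 0;-27.3 -19.9 0 0 0 0;-27.3 -19.9 0 0 0 0;-27.3 -19.9 0 0 0 0", claw=100, grip_force=30)

```text
clock: 1.77
eef_pos: [0.5365, -0.1467, 0.2046]
tool_rot: [-0.0, 0.223, 0.975, 0.0]
contact_force: [0.7, 1.4, 0.3]
grip_width: 0.0519
grasp_force: 0.0
```

Call:
move_arm(steps="0 0 0 0 0 -0.115;0 0 0 0 0 -0.115;0 0 0 0 0 -0.115;0 0 0 0 0 -0.115;0 0 0 0 0 -0.115;0 0 0 0 0 0;0 0 0 0 0 0")

```text
clock: 2.35
eef_pos: [0.536, -0.145, 0.2047]
tool_rot: [-0.0, -0.061, 0.998, 0.0]
contact_force: [-0.0, -0.6, -0.5]
grip_width: 0.052
grasp_force: 0.0
```

Run:
```python
from h import *
d=take('wrist','w1'); s=d['s']; print(s['joint_positions'].round(3),s['eef_pos'],s['tool_rot'],s['grip_width'],s['clock'])
```

```text
[-0.264  0.33   0.12   1.362  0.    -0.387] [ 0.5360342  -0.14498084  0.20466754] [-2.35858730e-04 -6.12165838e-02  9.98124474e-01  8.83986887e-05] 0.052039954016405 2.35
```

View pics/w1.png

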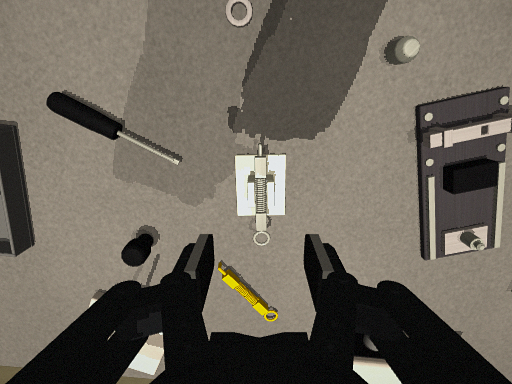

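The wrist view shows the steel spring lying along the image column: leg at (262,146), hook block (261,167), eye (261,238). The bar hole is at (485,130).

Run:
```python
from h import *
d=load('w1')
crop(d,'c2',225,130,305,250,5)
P=np.array([[w(d,u,v) for u in range(236,290)] for v in range(135,250)])
m=(P[...,2]>.040)&(P[...,2]<.056)
q=P[m]; print(len(q))
# blocks: top ~ .048
k=P[...,2]>.0455
b=P[k]; print(len(b),b.min(0),b.max(0))
v,u=np.nonzero(k); 
for vv in range(135,250,4):
    row=np.nonzero(k[vv-135])[0]
    if len(row): print(vv,row.min()+236,row.max()+236,P[vv-135,row].mean(0).round(4))
```

```text
1251
701 [ 0.45485474 -0.15498736  0.0455191 ] [ 0.62064464 -0.12472397  0.37387397]
135 274 274 [ 0.4549 -0.155   0.3739]
155 248 248 [ 0.4549 -0.155   0.3739]
159 255 265 [ 0.5255 -0.1445  0.0466]
163 255 265 [ 0.5302 -0.1436  0.0472]
167 255 265 [ 0.5352 -0.1431  0.047 ]
171 255 265 [ 0.54   -0.1425  0.0475]
175 255 265 [ 0.5451 -0.1419  0.0474]
179 257 263 [ 0.5501 -0.1413  0.0475]
183 256 265 [ 0.5554 -0.14    0.0468]
187 258 277 [ 0.5487 -0.14    0.0832]
191 259 265 [ 0.5656 -0.1368  0.0467]
195 240 263 [ 0.5518 -0.1411  0.1013]
199 257 277 [ 0.5626 -0.1393  0.0839]
203 257 264 [ 0.5815 -0.1367  0.0475]
207 249 264 [ 0.5722 -0.1381  0.0841]
211 257 264 [ 0.5925 -0.1353  0.0474]
215 256 266 [ 0.5977 -0.134   0.0481]
219 256 266 [ 0.6033 -0.1333  0.0479]
223 250 266 [ 0.5953 -0.1347  0.077 ]
227 256 266 [ 0.6152 -0.1318  0.0469]
239 283 283 [ 0.4549 -0.155   0.3739]
```

View pics/c2.png

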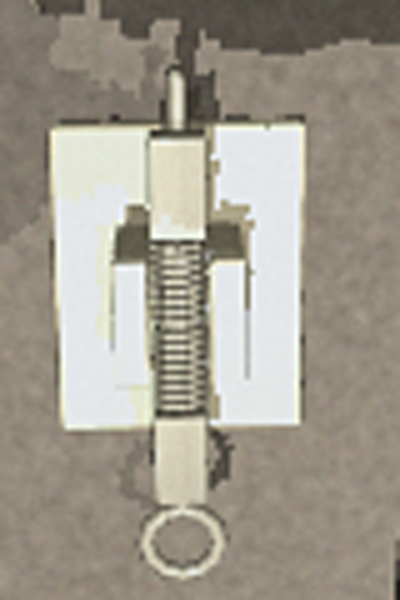

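The crop confirms the plain steel spring: hook block spans crop y 135–240 at x≈177, and the eye is at (183,541).

Run:
```python
from h import *
d=load('w1')
g=lambda u,v,z:w(d,225+u/5-.4,130+v/5-.4,z)
h0=g(177,137,.048);h1=g(178,240,.048);e=g(183,541,.043);l=g(176,66,.043)
print(h0,h1,(h0+h1)/2,e,l,np.linalg.norm(e-l))
D=e-(h0+h1)/2; print('yaw',np.degrees(np.arctan2(D[1],D[0])),np.linalg.norm(D))
s=d['s'];q=s['tool_rot'];R=Ro.from_quat([q[1],q[2],q[3],q[0]]).as_matrix()
a=R[:,0];print('tool x yaw',np.degrees(np.arctan2(a[1],a[0])))
print('to go tool mm', R.T@((h0+h1)/2*[1,1,0]+[0,0,.037]-s['eef_pos'])*1e3)
```

```text
[ 0.52272139 -0.14468195  0.048     ] [ 0.54818355 -0.14125092  0.048     ] [ 0.53545247 -0.14296644  0.048     ] [ 0.63300476 -0.12923959  0.043     ] [ 0.50666619 -0.14690267  0.043     ] 0.12756731897472118
yaw 8.009657091593187 0.09864013743714953
tool x yaw -172.98070453815149
to go tool mm [  0.25407538   2.03597048 167.66809855]
```

Call:
move_arm(steps="0 2 30 0 0 -0.017;0 0 30 0 0 0;0 0 30 0 0 0;0 0 30 0 0 0;0 0 25 0 0 0;0 0 15 0 0 0;0 0 8 0 0 0;0 0 0 0 0 0;0 0 0 0 0 0")

```text
clock: 3.15
eef_pos: [0.5362, -0.1431, 0.0375]
tool_rot: [0.0, -0.071, 0.997, -0.0]
contact_force: [0.0, -0.3, 0.3]
grip_width: 0.0519
grasp_force: 0.0
```

Call:
move_arm(steps="0 0 0 0 0 0;0 0 0 0 0 0;0 0 0 0 0 0;0 0 0 0 0 0;0 0 0 0 0 0;0 0 0 0 0 0;0 0 0 0 0 0;0 0 0 0 0 0", claw=255, grip_force=50)

```text
clock: 3.82
eef_pos: [0.536, -0.143, 0.0369]
tool_rot: [0.0, -0.072, 0.997, -0.0]
contact_force: [-0.6, 0.8, -0.7]
grip_width: 0.0002
grasp_force: 0.0
```

Run:
```python
from h import *
d=take('wrist','w2'); b=take('side','s2')
a=cv2.resize(d['pixels'][100:384,130:380],None,fx=1.6,fy=1.6); 
c=px(b,[.536,-.143,.04]).astype(int); print(c)
u,v=c; x=b['pixels'][max(0,v-45):v+45,max(0,u-60):u+60]; x=cv2.resize(x,(390,292))
o=np.zeros((460,800,3),np.uint8); o[:a.shape[0],:400]=a[:460]; o[:292,405:795]=x
cv2.imwrite('pics/m2.png',o[:,:,::-1])
```

```text
[292 206]
```

View pics/m2.png

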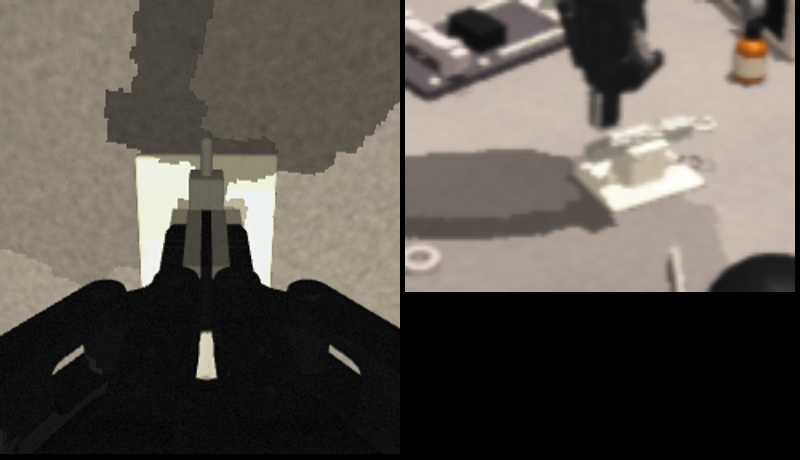

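The wrist view shows the fingers shut with their tips seemingly above and behind the block; the spring is undisturbed. I'll check this by depth.

Run:
```python
from h import *
d=load('w2'); print(d['s']['eef_pos'],d['s']['joint_positions'].round(3))
for n,u,v in [('block',259,215),('blockfront',259,208),('leg',259,190),('foot',225,215),('footR',295,215),('tipL',245,236),('tipL2',246,250),('tip',240,245),('padL',250,255),('padR',267,255),('backL',238,260),('table',300,150)]:
    X=w(d,u,v); print(n,X.round(4),d['pixels'][v,u], d['z_map'][v,u])
print('TCP px',px(d,d['s']['eef_pos']),'tip',px(d,d['s']['eef_pos']+[0,0,-.011]),'grasp',px(d,d['s']['eef_pos']+[0,0,.008]))
b=load('s2'); R,t=ext(b); print('side cam C',-R.T@t, R[2])
for dz in(-.011,0,.03,.06): print(px(b,d['s']['eef_pos']+[0,0,dz]))
```

```text
[ 0.53595822 -0.1430344   0.03694922] [-0.261  0.411 -0.197  0.962  0.    -0.404]
block [ 0.5249 -0.1443  0.0467] [102 100  88] 0.173695
blockfront [ 0.5223 -0.1446  0.0415] [111 107  93] 0.17770785
leg [ 0.5103 -0.1464  0.0412] [105 102  88] 0.1741433
foot [ 0.5463 -0.1681  0.0066] [238 241 227] 0.21735978
footR [ 0.5387 -0.1134  0.006 ] [238 241 221] 0.21799543
tipL [ 0.5565 -0.1504  0.0175] [108 102  85] 0.21107325
tipL2 [ 0.5261 -0.1506  0.0879] [77 74 69] 0.13474998
tip [ 0.5304 -0.1537  0.0765] [17 18 14] 0.14675163
padL [ 0.5258 -0.1485  0.0924] [68 69 62] 0.130446
padR [ 0.5242 -0.1407  0.0932] [70 68 62] 0.12951137
backL [ 0.5312 -0.1538  0.0896] [18 16 18] 0.1345393
table [ 0.4883 -0.1182 -0.0005] [94 87 77] 0.20802076
TCP px [258.41358936 224.28976887] tip [258.41536814 217.52108311] grasp [258.41216547 229.70800171]
side cam C [ 0.16117059 -0.9543849   0.60686568] [ 0.28268832  0.82543264 -0.48861874]
[292.05710286 211.07748838]
[292.21512827 207.64477079]
[292.6544127  198.10238491]
[293.10626381 188.28701855]
```

Run:
```python
from h import *
d=load('w2'); 
for u in (247,250,253,256,259,262,265,268):
    print(u,[tuple((w(d,u,v)*1e3).round(0).astype(int)) for v in range(222,262,4)])
cv2.imwrite('pics/c3.png',cv2.resize(d['pixels'][195:275,205:315,::-1],None,fx=7,fy=7,interpolation=cv2.INTER_NEAREST))
```

```text
247 [(np.int64(550), np.int64(-150), np.int64(6)), (np.int64(553), np.int64(-150), np.int64(7)), (np.int64(557), np.int64(-149), np.int64(6)), (np.int64(526), np.int64(-151), np.int64(71)), (np.int64(526), np.int64(-151), np.int64(77)), (np.int64(527), np.int64(-150), np.int64(79)), (np.int64(527), np.int64(-150), np.int64(83)), (np.int64(527), np.int64(-150), np.int64(87)), (np.int64(527), np.int64(-150), np.int64(91)), (np.int64(526), np.int64(-150), np.int64(95))]
250 [(np.int64(530), np.int64(-149), np.int64(47)), (np.int64(533), np.int64(-149), np.int64(47)), (np.int64(536), np.int64(-148), np.int64(47)), (np.int64(526), np.int64(-149), np.int64(70)), (np.int64(526), np.int64(-149), np.int64(76)), (np.int64(526), np.int64(-149), np.int64(79)), (np.int64(527), np.int64(-149), np.int64(83)), (np.int64(526), np.int64(-149), np.int64(88)), (np.int64(526), np.int64(-149), np.int64(91)), (np.int64(526), np.int64(-148), np.int64(95))]
253 [(np.int64(530), np.int64(-147), np.int64(47)), (np.int64(533), np.int64(-147), np.int64(47)), (np.int64(536), np.int64(-147), np.int64(46)), (np.int
[... 1996 characters left out ...]
(525), np.int64(-141), np.int64(79)), (np.int64(525), np.int64(-141), np.int64(83)), (np.int64(525), np.int64(-141), np.int64(88)), (np.int64(525), np.int64(-141), np.int64(91)), (np.int64(525), np.int64(-142), np.int64(95))]
268 [(np.int64(529), np.int64(-138), np.int64(46)), (np.int64(532), np.int64(-137), np.int64(46)), (np.int64(534), np.int64(-137), np.int64(47)), (np.int64(524), np.int64(-139), np.int64(71)), (np.int64(525), np.int64(-139), np.int64(75)), (np.int64(525), np.int64(-140), np.int64(80)), (np.int64(525), np.int64(-140), np.int64(84)), (np.int64(525), np.int64(-140), np.int64(87)), (np.int64(524), np.int64(-140), np.int64(92)), (np.int64(525), np.int64(-140), np.int64(95))]
```

View pics/c3.png

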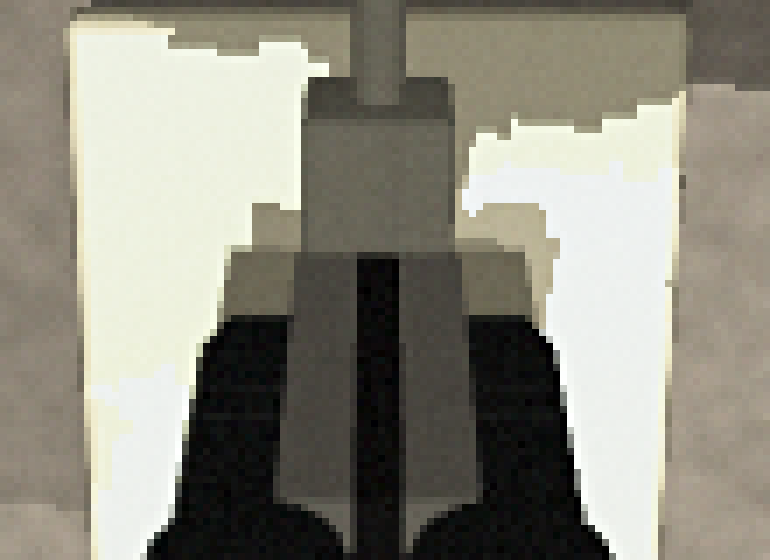

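The pictures show the shut fingertips at z≈0.069, about 43 mm farther back than the stated TCP geometry. The spring is untouched. I'll allow for the 43 mm from here on: open, go down 43 mm and grasp again.

Call:
move_arm(steps="0 0 0 0 0 0;0 0 0 0 0 0;0 0 0 0 0 0;0 0 0 0 0 0;0 0 0 0 0 0;0 0 0 0 0 0;0 0 0 0 0 0;0 0 0 0 0 0;0 0 12 0 0 0;0 0 12 0 0 0;0 0 12 0 0 0;0 0 7 0 0 0;0 0 0 0 0 0;0 0 0 0 0 0", claw=100)

```text
clock: 5.08
eef_pos: [0.5358, -0.143, -0.006]
tool_rot: [-0.0, -0.072, 0.997, 0.0]
contact_force: [1.9, 0.0, 0.0]
grip_width: 0.0517
grasp_force: 0.0
```

Call:
move_arm(steps="0 0 0 0 0 0;0 0 0 0 0 0;0 0 0 0 0 0;0 0 0 0 0 0;0 0 0 0 0 0;0 0 0 0 0 0;0 0 0 0 0 0;0 0 0 0 0 0", claw=255, grip_force=50)

```text
clock: 5.75
eef_pos: [0.536, -0.1431, -0.0059]
tool_rot: [0.0, -0.071, 0.997, -0.0]
contact_force: [-2.3, -1.3, 5.3]
grip_width: 0.0131
grasp_force: 51.3
```

Call:
move_arm(steps="0 0 -15 0 0 0;0 0 -25 0 0 0;0 0 -25 0 0 0;0 0 -20 0 0 0;0 15 0 0 0 0;0 25 0 0 0 0;1.5 27 0 0 0 0;1.5 27 0 0 0 0;1.5 27 0 0 0 0;1.5 27 0 0 0 0;1.5 27 0 0 0 0;1.5 27 0 0 0 0;1.5 27 0 0 0 0;1.5 25 0 0 0 0;0 15 0 0 0 0;0 5 0 0 0 -0.08;0 0 0 0 0 -0.08;0 0 0 0 0 0;0 0 0 0 0 0;0 0 0 0 0 0")

```text
clock: 7.42
eef_pos: [0.4849, 0.1262, 0.0788]
tool_rot: [-0.0, -0.15, 0.989, 0.0]
contact_force: [0.4, -0.0, -0.8]
grip_width: 0.0131
grasp_force: 50.5
```

Run:
```python
from h import *
d=take('wrist','w3'); s=d['s']; print(s['eef_pos'],s['tool_rot'],s['grip_width'],s['grasp_force'],s['clock'])
cv2.imwrite('pics/v3.png',cv2.resize(d['pixels'][60:300,100:420,::-1],None,fx=2.5,fy=2.5,interpolation=cv2.INTER_CUBIC))
```

```text
[0.48488931 0.12624612 0.07877789] [-1.25809267e-04 -1.49536523e-01  9.88756195e-01  1.47024001e-05] 0.01314966902706659 50.5382376909256 7.4167
```

View pics/v3.png

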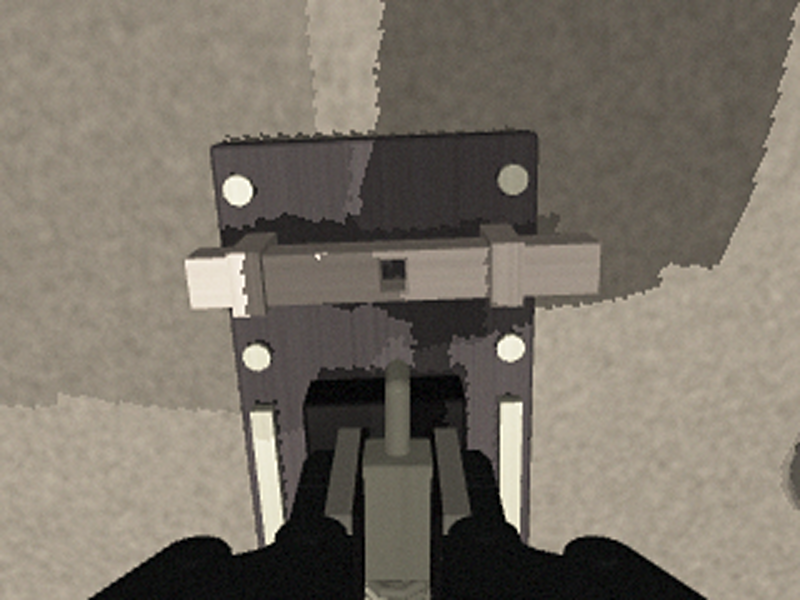

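The view shows the hole at (393,271), and the leg's wire end at (398,363) just below it in the picture. The bar is tilted about 2–3° relative to the spring.

Run:
```python
from h import *
d=load('w3'); s=d['s'];q=s['tool_rot'];R=Ro.from_quat([q[1],q[2],q[3],q[0]]).as_matrix()
g=lambda u,v,z=None:w(d,100+(u+.5)/2.5-.5,60+(v+.5)/2.5-.5,z)
T=lambda X:(R.T@(X-s['eef_pos'])*1e3).round(1)
for n,a,z in [('hole',(393,271),.04),('holeUL',(381,258),.04),('holeLR',(405,284),.04),('barTL',(275,247),.04),('barTR',(480,239),.04),('barBL',(275,305),.04),('barBR',(480,298),.04),('blkL',(250,270),.044),('blkR',(507,265),.044),('boltTL',(238,191),None),('boltTR',(512,179),None),('boltBL',(256,357),None),('boltBR',(510,348),None)]:
    X=g(*a,z); print(n,X.round(4),T(X))
for a in [(398,361),(398,366),(398,375),(398,400),(398,430),(398,460),(398,475),(398,500),(398,540)]:
    X=g(*a); print(a,X.round(4),T(X))
print(g(381,400,.125)-g(413,400,.125), T(g(386,400,.13)),T(g(410,400,.13)))
```

```text
hole [0.4573 0.1164 0.04  ] [29.2 -1.2 38.8]
holeUL [0.4545 0.1117 0.04  ] [33.4 -4.9 38.8]
holeLR [0.4602 0.1212 0.04  ] [25.1  2.5 38.8]
barTL [0.4608 0.0796 0.04  ] [ 36.8 -37.4  38.8]
barTR [0.4398 0.1389 0.04  ] [39.3 25.4 38.8]
barBL [0.4788 0.0841 0.04  ] [ 18.2 -38.4  38.8]
barBR [0.4576 0.1451 0.04  ] [20.5 26.1 38.8]
blkL [0.4689 0.0745 0.044 ] [ 30.6 -44.7  34.8]
blkR [0.4443 0.1486 0.044 ] [32.1 33.4 34.8]
boltTL [0.4525 0.0605 0.0148] [ 50.4 -53.2  64. ]
boltTR [0.4215 0.1465 0.0161] [54.5 38.1 62.7]
boltBL [0.5085 0.0802 0.0154] [ -9.  -50.9  63.3]
boltBR [0.4786 0.1672 0.0138] [-6.1 41.  65. ]
(398, 361) [0.4584 0.1182 0.1116] [ 27.7   0.2 -32.8]
(398, 366) [0.4584 0.1182 0.1144] [ 27.7   0.2 -35.6]
(398, 375) [0.4576 0.118  0.1211] [ 28.5   0.2 -42.3]
(398, 400) [0.4613 0.1191 0.1246] [ 24.6   0.2 -45.8]
(398, 430) [0.4668 0.1208 0.1261] [ 18.9   0.2 -47.3]
(398, 460) [0.4721 0.1225 0.1281] [ 13.4   0.2 -49.4]
(398, 475) [0.4739 0.123  0.1305] [ 11.4   0.2 -51.7]
(398, 500) [0.4787 0.1245 0.1315] [  6.5   0.2 -52.7]
(398, 540) [0.4876 0.1273 0.1313] [ -2.8   0.2 -52.5]
[ 0.00184824 -0.00597233  0.        ] [ 27.2  -2.1 -51.2] [ 27.2   2.4 -51.2]
```

Call:
move_arm(steps="3 0 12 0 0 -0.039;0 0 18 0 0 0;0 0 17 0 0 0;0 0 10 0 0 0;0 0 3 0 0 0;0 0 0 0 0 0;0 0 0 0 0 0")

```text
clock: 8.05
eef_pos: [0.4825, 0.1256, 0.0195]
tool_rot: [0.0, -0.17, 0.985, 0.0]
contact_force: [0.3, 0.4, -1.2]
grip_width: 0.0127
grasp_force: 50.5
```

Run:
```python
from h import *
d=take('wrist','w4'); s=d['s']; print(s['eef_pos'],s['tool_rot'],s['contact_force'])
cv2.imwrite('pics/v4.png',cv2.resize(d['pixels'][110:230,180:340,::-1],None,fx=5,fy=5,interpolation=cv2.INTER_CUBIC))
```

```text
[0.48246246 0.12555114 0.01949086] [ 2.44694445e-04 -1.69966164e-01  9.85449868e-01  2.42934630e-05] [ 0.30775783  0.40792717 -1.15814781]
```

View pics/v4.png

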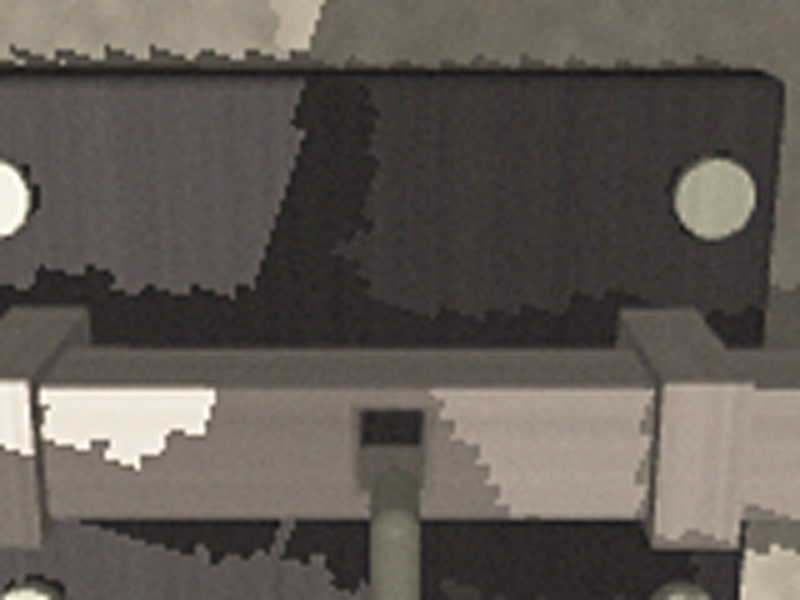

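Run:
```python
from h import *
d=load('w4'); s=d['s'];q=s['tool_rot'];R=Ro.from_quat([q[1],q[2],q[3],q[0]]).as_matrix()
g=lambda u,v,z=None:w(d,180+(u+.5)/5-.5,110+(v+.5)/5-.5,z)
T=lambda X:(R.T@(X-s['eef_pos'])*1e3).round(1)
for n,a,z in [('holefarL',(357,407),.04),('holefarR',(427,407),.04),('barfar',(392,386),.04),('barnear',(300,519),.04),('far2',(200,386),.04),('far3',(600,386),.04)]:
    X=g(*a,z); print(n,X.round(4),T(X),'depth z',g(*a)[2].round(4))
for v in (470,480,490,500,510,520,540,560,590):
    c=np.array([T(g(u,v)) for u in (376,386,396,406,414)]); print(v,c[:,2].round(1),c[2])
print('edge L/R at v=560',T(g(371,560,s['eef_pos'][2]+.0455)),T(g(420,560,s['eef_pos'][2]+.0455)))
```

```text
holefarL [0.4548 0.1112 0.04  ] [ 30.8  -4.3 -20.5] depth z 0.0396
holefarR [0.4522 0.1187 0.04  ] [ 30.8   3.7 -20.5] depth z 0.0395
barfar [0.4511 0.1141 0.04  ] [ 33.3  -0.3 -20.5] depth z 0.0406
barnear [0.4702 0.1094 0.04  ] [ 17.  -11.1 -20.5] depth z 0.0401
far2 [0.4584 0.0936 0.04  ] [ 33.3 -22.1 -20.5] depth z 0.0393
far3 [0.4432 0.1363 0.04  ] [ 33.3  23.3 -20.5] depth z 0.0406
470 [-13.4 -32.8 -32.5 -30.7 -14.4] [ 27.9   0.1 -32.5]
480 [-34.1 -36.3 -35.8 -33.6 -34.4] [ 28.    0.1 -35.8]
490 [-37.2 -38.3 -40.5 -37.5 -38.5] [ 28.8   0.1 -40.5]
500 [-40.2 -42.2 -41.9 -41.7 -41.2] [ 28.4   0.1 -41.9]
510 [-42.9 -45.  -45.  -44.7 -44.5] [ 28.6   0.1 -45. ]
520 [-44.8 -44.4 -46.  -45.5 -45.3] [ 28.    0.1 -46. ]
540 [-45.8 -46.8 -45.9 -45.2 -44.8] [ 25.8   0.1 -45.9]
560 [-45.1 -45.8 -46.6 -46.  -46.6] [ 24.    0.1 -46.6]
590 [-46.6 -46.  -46.7 -47.3 -46.4] [ 20.8   0.1 -46.7]
edge L/R at v=560 [ 23.5  -2.3 -45.5] [ 23.5   2.5 -45.5]
```

Call:
move_arm(steps="-0.9 -0.4 0 0 0 0;0 0 3 0 0 0;0 0 3 0 0 0;0 0 2 0 0 0;0 0 2 0 0 0;0 0 1 0 0 0;0 0 1 0 0 0;0 0 1 0 0 0;0 0 0 0 0 0;0 0 0 0 0 0")

```text
clock: 8.93
eef_pos: [0.483, 0.1255, 0.0059]
tool_rot: [-0.0, -0.17, 0.985, -0.0]
contact_force: [0.5, -0.1, -0.2]
grip_width: 0.0132
grasp_force: 50.5
```

Call:
move_arm(steps="0 0 1.5 0 0 0;0 0 1.5 0 0 0;0 0 1 0 0 0;0 0 1 0 0 0;0 0 0.5 0 0 0;0 0 0.5 0 0 0;0 0 0 0 0 0;0 0 0 0 0 0")

```text
clock: 9.6
eef_pos: [0.4831, 0.1255, -0.0001]
tool_rot: [0.0, -0.17, 0.985, 0.0]
contact_force: [-0.2, 0.0, -1.3]
grip_width: 0.0128
grasp_force: 50.6
```

Call:
move_arm(steps="0 0 0.5 0 0 0;0 0 0 0 0 0;0 0 0.5 0 0 0;0 0 0 0 0 0;0 0 0.4 0 0 0;0 0 0 0 0 0;0 0 0 0 0 0")

```text
clock: 10.18
eef_pos: [0.4831, 0.1255, -0.0015]
tool_rot: [-0.0, -0.17, 0.985, -0.0]
contact_force: [0.2, -0.0, -0.0]
grip_width: 0.013
grasp_force: 50.6
```

Run:
```python
from h import *
d=take('wrist','w5'); s=d['s']; print(s['eef_pos'],s['contact_force'],s['moment'])
a=cv2.resize(d['pixels'][110:250,180:340],(480,420),interpolation=cv2.INTER_CUBIC)
b=take('side','s5');u,v=px(b,[.53,.135,.04]).astype(int);print(u,v)
x=cv2.resize(b['pixels'][v-50:v+40,u-35:u+35],(310,398),interpolation=cv2.INTER_CUBIC)
o=np.zeros((420,800,3),np.uint8);o[:,:480]=a;o[:398,490:]=x
cv2.imwrite('pics/v5.png',o[:,:,::-1])
```

```text
[ 0.48306904  0.12546624 -0.00150065] [ 0.1958648  -0.01789657 -0.0165555 ] [-0.01190602  0.03339343  0.05001409]
256 163
```

View pics/v5.png

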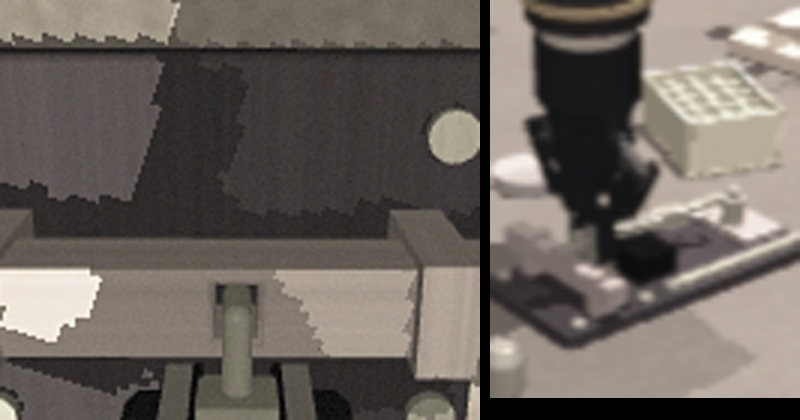

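The leg is in the hole, centred at (236,300), and the eye end lies towards the post. I'll finish seating it and release.

Call:
move_arm(steps="0 0 0.4 0 0 0;0 0 0 0 0 0;0 0 0.3 0 0 0;0 0 0 0 0 0;0 0 0 0 0 0")

```text
clock: 10.7
eef_pos: [0.4831, 0.1255, -0.0021]
tool_rot: [0.0, -0.17, 0.985, -0.0]
contact_force: [-1.0, -0.2, 1.9]
grip_width: 0.013
grasp_force: 50.9
```

Call:
move_arm(steps="0 0 0 0 0 0;0 0 0 0 0 0;0 0 0 0 0 0;0 0 0 0 0 0;0 0 0 0 0 0;0 0 0 0 0 0;0 0 -5 0 0 0;0 0 -15 0 0 0;0 0 -30 0 0 0;0 0 -30 0 0 0;-5 0 -10 0 0 0;-10 0 0 0 0 0;-10 0 0 0 0 0;-5 0 0 0 0 0;0 0 0 0 0 0;0 0 0 0 0 0", claw=150)

```text
clock: 12.03
eef_pos: [0.511, 0.1354, 0.0876]
tool_rot: [-0.0, -0.17, 0.985, -0.0]
contact_force: [0.1, -0.7, -0.8]
grip_width: 0.0351
grasp_force: 0.0
```

Run:
```python
from h import *
d=take('wrist','w6'); s=d['s']; print(s['eef_pos'],s['tool_rot'],s['grip_width'],s['clock'])
cv2.imwrite('pics/v6.png',cv2.resize(d['pixels'][90:330,150:370,::-1],None,fx=2.5,fy=2.5,interpolation=cv2.INTER_CUBIC))
```

```text
[0.51095286 0.13543533 0.0876102 ] [-3.62564929e-04 -1.70293890e-01  9.85393250e-01 -4.84231527e-05] 0.03509517481005718 12.0333
```

View pics/v6.png

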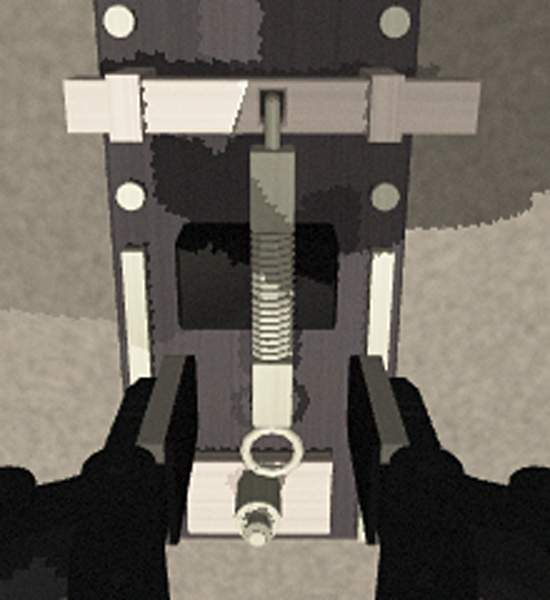

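The spring is hooked and lies straight on the rest. The eye is at (272,452), the eye block at (272,392) and the post top at (258,538).

Run:
```python
from h import *
d=load('w6'); s=d['s'];q=s['tool_rot'];R=Ro.from_quat([q[1],q[2],q[3],q[0]]).as_matrix()
g=lambda u,v,z=None:w(d,150+(u+.5)/2.5-.5,90+(v+.5)/2.5-.5,z)
T=lambda X:(R.T@(X-s['eef_pos'])*1e3).round(1)
for n,a,z in [('post',(258,538),.05),('postd',(258,538),None),('posthead edgeL',(237,520),None),('eyeouter top',(272,428),.043),('eye bottom',(272,476),.043),('eye',(272,452),.043),('eyeblk top',(272,364),.048),('eyeblk end',(272,428),.048),('eyeblk d',(272,370),None),('eyeblk d2',(272,420),None),('hook d',(272,160),None),('hook d2',(272,225),None),('hole',(272,104),.04),('eye wire',(247,452),None),('wiretop',(272,130),None),('blkL',(125,108),.044),('blkR',(387,108),.044),('boltL',(130,196),.0155),('boltR',(385,196),.0155)]:
    X=g(*a,z); print(n,X.round(4),T(X))
X=np.array([g(u,v) for u in range(240,280,1) for v in range(500,550,2)]); k=(X[:,2]>.045)&(X[:,2]<.053)
print(len(X[k]),X[k].mean(0),T(X[k].mean(0)), X[k].min(0),X[k].max(0))
```

```text
post [0.6068 0.1641 0.05  ] [-100.    -5.1   37.5]
postd [0.6067 0.1641 0.0502] [-99.8  -5.1  37.4]
posthead edgeL [0.6087 0.1562 0.0415] [-99.  -13.3  46. ]
eyeouter top [0.5653 0.1548 0.043 ] [-57.7   0.   44.6]
eye bottom [0.5845 0.1617 0.043 ] [-78.1   0.   44.6]
eye [0.5748 0.1582 0.043 ] [-67.8   0.   44.6]
eyeblk top [0.5387 0.1453 0.048 ] [-29.4   0.   39.6]
eyeblk end [0.5622 0.1537 0.048 ] [-54.5   0.   39.6]
eyeblk d [0.5402 0.1458 0.0493] [-31.    0.   38.3]
eyeblk d2 [0.5602 0.153  0.0463] [-52.3   0.   41.3]
hook d [0.4726 0.1218 0.0495] [40.7 -0.  38.1]
hook d2 [0.4919 0.1287 0.0499] [20.2 -0.  37.7]
hole [0.4579 0.1165 0.04  ] [56.3 -0.  47.7]
eye wire [0.5786 0.1499 0.0418] [-68.6  -9.1  45.7]
wiretop [0.4646 0.1189 0.0456] [49.1 -0.  42.1]
blkL [0.4736 0.0746 0.044 ] [ 55.6 -44.8  43.6]
blkR [0.4468 0.1498 0.044 ] [55.6 35.  43.7]
boltL [0.5085 0.0803 0.0155] [ 20.8 -51.1  72.1]
boltR [0.4777 0.1668 0.0155] [20.8 40.7 72.1]
311 [0.60604955 0.16350804 0.04888315] [-99.   -5.5  38.7] [0.60139201 0.15835595 0.0461682 ] [0.61174002 0.16930178 0.05159476]
```

Run:
```python
from h import *
d=load('w6'); s=d['s'];q=s['tool_rot'];R=Ro.from_quat([q[1],q[2],q[3],q[0]]).as_matrix()
P=np.array([[R.T@(w(d,u,v)-s['eef_pos'])*1e3 for u in range(240,280)] for v in range(140,310)]); Z=87.6-P[...,2]
# eye ring
x,y=P[...,0],P[...,1]
k=(Z>34)&(Z<47)&(x<-54)&(x>-90)&(abs(y)<14)
pts=np.c_[x[k],y[k],Z[k]]; print(len(pts),pts.min(0),pts.max(0),pts.mean(0))
A=np.c_[2*pts[:,:2],np.ones(len(pts))]; c=np.linalg.lstsq(A,(pts[:,:2]**2).sum(1),rcond=None)[0]
print('circle',c[:2],np.sqrt(c[2]+c[0]**2+c[1]**2))
G=np.c_[pts[:,:2],np.ones(len(pts))]; print('plane',np.linalg.lstsq(G,pts[:,2],rcond=None)[0])
for n,lo,hi in(('eyeblk',-58,-28),('hook',15,46)):
    k=(Z>44.5)&(Z<54)&(x>lo)&(x<hi)&(abs(y)<9); b=np.c_[x[k],y[k],Z[k]]
    print(n,len(b),b.min(0),b.max(0),b.mean(0),np.polyfit(b[:,0],b[:,2],1))
for v in range(232,264,2): print(v, P[v-140,18].round(1), end=' ')
```

```text
262 [-80.51940898 -11.50126755  37.41025784] [-54.28120945  11.54302024  46.91798037] [-6.88823568e+01 -6.22603306e-02  4.06161042e+01]
circle [-6.83455316e+01 -6.18643118e-02] 10.083029481034005
plane [ 1.17709332e-01 -3.13068383e-03  4.87240055e+01]
eyeblk 431 [-54.79010334  -6.59411746  44.91178567] [-28.30861563   6.62703143  50.00392108] [-4.09388631e+01  1.55983125e-02  4.75749320e+01] [3.67675209e-02 4.90801525e+01]
hook 646 [15.0260152  -6.84802849 44.56344737] [45.91967275  6.74477317 51.1244868 ] [ 3.03900737e+01 -1.60098990e-02  4.89373839e+01] [-3.45223570e-03  4.90422976e+01]
232 [-26.2  -0.4  39.3] 234 [-28.9  -0.4  40.9] 236 [-30.1  -0.4  39.6] 238 [-31.3  -0.4  38.2] 240 [-34.   -0.4  39.7] 242 [-36.3  -0.4  40.5] 244 [-37.7  -0.4  39.6] 246 [-39.3  -0.4  39. ] 248 [-41.1  -0.4  38.7] 250 [-43.8  -0.4  40. ] 252 [-46.5  -0.4  41.1] 254 [-48.4  -0.4  41. ] 256 [-50.5  -0.4  41.2] 258 [-52.6  -0.4  41.2] 260 [-54.8  -0.4  41.4] 262 [-59.8  -0.4  46. ]
```

Call:
move_arm(steps="-20 0 0 0 0 0;-21.5 0 10 0 0 0;0 0 25 0 0 0;0 0 25 0 0 0;0 0 20 0 0 0;0 0 10 0 0 0;0 0 2 0 0 0;0 0 0 0 0 0;0 0 0 0 0 0")

```text
clock: 12.83
eef_pos: [0.551, 0.1496, -0.003]
tool_rot: [0.001, -0.17, 0.985, 0.0]
contact_force: [-0.5, -0.1, 0.5]
grip_width: 0.0352
grasp_force: 0.0
```

Call:
move_arm(steps="0 0 0 0 0 0;0 0 0 0 0 0;0 0 0 0 0 0;0 0 0 0 0 0;0 0 0 0 0 0;0 0 0 0 0 0;0 0 0 0 0 0", claw=255, grip_force=60)

```text
clock: 13.42
eef_pos: [0.5515, 0.1498, -0.0034]
tool_rot: [0.001, -0.17, 0.985, 0.0]
contact_force: [2.0, 1.1, 6.4]
grip_width: 0.0129
grasp_force: 60.8
```

Call:
move_arm(steps="0 -1.6 -2 0 0 0.017;0 -1.7 -2 0 0 0.016;-3 0 -2 0 0 0;-3 0 -3 0 0 0;-3 0 -3 0 0 0;-3 0 -2 0 0 0;0 0 0 0 0 0;0 0 0 0 0 0")

```text
clock: 14.08
eef_pos: [0.5626, 0.1499, 0.0096]
tool_rot: [-0.001, -0.154, 0.988, -0.0]
contact_force: [-5.9, -2.1, -2.3]
grip_width: 0.013
grasp_force: 59.7
```

```bash
cat > chk.py <<'E'
import sys
from h import *
d=take('wrist',sys.argv[1]); s=d['s'];q=s['tool_rot'];R=Ro.from_quat([q[1],q[2],q[3],q[0]]).as_matrix()
print('eef',s['eef_pos'].round(4),'F',s['contact_force'].round(1),s['clock'])
P=np.array([[R.T@(w(d,u,v)-s['eef_pos'])*1e3 for u in range(225,295)] for v in range(60,384)])
Z=s['eef_pos'][2]*1e3-P[...,2]
L=R.T@(np.array([.4579,.1165,s['eef_pos'][2]])-s['eef_pos'])*1e3; print('hole in tool',L.round(1))
# wire/leg top near the hole
x,y=P[...,0]-L[0],P[...,1]-L[1]
k=(abs(y)<2)&(x>-14)&(x<8)&(Z>36)&(Z<60)
for lo in range(-14,8,2):
    m=k&(x>=lo)&(x<lo+2)
    if m.any(): print('  x',lo,'z',Z[m].mean().round(1),m.sum(),end='')
k=(Z>44.5)&(Z<60)&(x<-14)&(x>-42)&(abs(y)<9)
if k.any(): print('\nhook blk x',x[k].min().round(1),x[k].max().round(1),'y',y[k].mean().round(1),'fit z',np.polyfit(x[k],Z[k],1).round(3),k.sum())
E
python3 chk.py w7
```

```text
eef [0.5626 0.1499 0.0096] F [-5.9 -2.1 -2.3] 14.0833
hole in tool [1.099e+02 0.000e+00 1.000e-01]
  x -14 z 44.9 32
hook blk x -42.0 -14.0 y -0.1 fit z [-0.069 48.592] 1955
```

Call:
move_arm(steps="-3 0 0 0 0 0;-4 0 0 0 0 0;-4 0 0 0 0 0;-4 0 0 0 0 0;-3 0 0 0 0 0;-1.5 0 0 0 0 0;0 0 0 0 0 0;0 0 0 0 0 0")

```text
clock: 14.8
eef_pos: [0.5801, 0.1556, 0.009]
tool_rot: [-0.002, -0.154, 0.988, -0.0]
contact_force: [-8.9, -2.4, -1.8]
grip_width: 0.0129
grasp_force: 59.8
```

```bash
python3 chk.py w8
python3 - <<'E'
from h import *
d=load('w8'); s=d['s'];q=s['tool_rot'];R=Ro.from_quat([q[1],q[2],q[3],q[0]]).as_matrix()
e=s['eef_pos']-R[:,0]*.0268; p=np.array([.6067,.1641,0]); print('eye est',e, (R.T@(p-e)*1e3)[:2])
# side camera: ring and post points in world near the post
b=take('side','s8'); u0,v0=px(b,[.607,.164,.05]).astype(int); print(u0,v0)
for v in range(v0-6,v0+8):
    print(v,[ '%d/%d/%d'%tuple(w(b,u,v)*1e3) for u in range(u0-8,u0+9,2)])
t=take('top','t8'); print(px(t,[.607,.164,.05]))
E
```

```text
eef [0.5801 0.1556 0.009 ] F [-8.9 -2.4 -1.8] 14.8
hole in tool [128.3  -0.    0.4]

hook blk x -41.7 -31.5 y -0.0 fit z [-2.7000e-02  4.8716e+01] 832
eye est [0.60560202 0.16371484 0.0089337 ] [-1.19053336  0.03231559]
275 154
148 ['573/157/80', '573/137/88', '578/132/89', '580/120/94', '583/111/97', '589/109/98', '599/117/93', '676/285/11', '683/282/11']
149 ['574/160/75', '574/139/84', '577/129/87', '161/-954/606', '582/107/96', '594/120/89', '601/119/88', '677/285/7', '686/289/4']
150 ['574/158/72', '573/136/81', '578/133/82', '581/122/86', '584/113/90', '594/121/85', '600/118/85', '680/292/0', '687/292/-1']
151 ['574/158/68', '574/139/77', '579/134/78', '579/116/86', '584/113/86', '595/123/80', '671/291/-2', '677/286/-1', '684/283/0']
152 ['574/159/65', '574/139/73', '579/135/74', '580/118/81', '586/118/80', '661/285/-2', '668/284/-3', '674/279/-2', '680/274/0']
153 ['574/159/61', '573/137/70', '579/135/71', '587/137/68', '609/174/49', '656/273/0', '664/273/-1', '672/273/-2', '678/268/-1']
154 ['573/155/59', '573/136/67', '580/138/66', '588/139/64', '609/175/45', '613/167/48', '
[... 276 characters left out ...]
9/242/0', '669/246/-2']
157 ['569/144/54', '574/140/54', '579/135/56', '586/135/55', '602/157/42', '611/161/40', '650/239/0', '656/235/0', '663/232/0']
158 ['569/145/50', '573/138/52', '579/133/53', '586/135/51', '602/156/39', '607/151/41', '648/232/-1', '654/228/0', '661/226/0']
159 ['566/138/50', '574/138/48', '577/130/51', '587/137/46', '602/156/36', '608/154/36', '644/223/0', '651/221/-1', '659/222/-2']
160 ['573/155/37', '574/139/44', '580/137/44', '586/134/44', '602/156/32', '607/149/34', '626/178/18', '649/215/-1', '656/214/-2']
161 ['590/200/10', '573/137/42', '579/134/42', '590/142/36', '600/150/31', '609/156/27', '621/167/20', '629/167/19', '652/205/-1']
[192.18691975 160.69199067]
```

Call:
move_arm(steps="0 0 -1.5 0 0 0;0 0 -1.5 0 0 0;-1.2 0 0 0 0 0;0 0 0 0 0 0;0 0 0 0 0 0;0 0 0 0 0 0")

```text
clock: 15.45
eef_pos: [0.5811, 0.1559, 0.012]
tool_rot: [-0.002, -0.154, 0.988, -0.0]
contact_force: [-9.2, -2.6, -2.9]
grip_width: 0.0127
grasp_force: 59.7
```

Run:
```python
from h import *
s=r.observe();q=s['tool_rot'];R=Ro.from_quat([q[1],q[2],q[3],q[0]]).as_matrix()
e=s['eef_pos']-R[:,0]*.0268; p=np.array([.6067,.1641,0]); print('eye est',e, (R.T@(p-e)*1e3)[:2],s['contact_force'])
b=take('side','s9'); f=[]
for v in range(140,165):
  for u in range(262,292):
    X=w(b,u,v); 
    if .59<X[0]<.63 and .145<X[1]<.185 and .036<X[2]<.062: f.append([u,v,*(X*1e3).round(0)])
for i in f: print(*[int(k) for k in i],end='; ')
```

```text
eye est [0.60660274 0.16403842 0.011867  ] [-0.14996251  0.02873551] [-9.22271014 -2.56024549 -2.89151494]
276 153 612 172 50; 277 153 613 165 53; 278 153 616 164 53; 278 154 612 155 54; 279 154 616 156 53; 275 155 600 151 54; 276 155 604 152 52; 277 155 607 152 52; 278 155 611 151 52; 275 156 603 158 46; 276 156 605 154 48; 277 156 610 159 45; 275 157 604 161 41; 276 157 606 158 42; 277 157 611 160 40; 278 157 614 158 41; 275 158 602 155 40; 276 158 606 157 39; 277 158 610 157 39; 278 158 613 157 38; 275 159 602 156 37; 276 159 605 154 37; 278 159 612 153 36; 273 160 592 149 38; 274 160 595 147 38;
```

Call:
move_arm(steps="0 0 2 0 0 0;0 0 2 0 0 0;0 0 1 0 0 0;0 0 1 0 0 0;0 0 1 0 0 0;0 0 0 0 0 0;0 0 0 0 0 0")

```text
clock: 16.08
eef_pos: [0.5811, 0.1559, 0.005]
tool_rot: [-0.002, -0.154, 0.988, -0.0]
contact_force: [-9.7, -2.5, -2.4]
grip_width: 0.0129
grasp_force: 59.8
```

Call:
move_arm(steps="0 0 1 0 0 0;0 0 1 0 0 0;0 0 1 0 0 0;0 0 0.5 0 0 0;0 0 0 0 0 0;0 0 0 0 0 0")

```text
clock: 16.58
eef_pos: [0.5811, 0.1559, 0.0016]
tool_rot: [-0.002, -0.154, 0.988, -0.0]
contact_force: [-8.1, -3.0, -1.1]
grip_width: 0.0129
grasp_force: 59.9
```

Call:
move_arm(steps="0 0 0.5 0 0 0;0 0 0.5 0 0 0;0 0 0 0 0 0;0 0 0.4 0 0 0;0 0 0.3 0 0 0;0 0 0 0 0 0;0 0 0 0 0 0")

```text
clock: 17.17
eef_pos: [0.5818, 0.156, 0.0005]
tool_rot: [-0.001, -0.154, 0.988, -0.0]
contact_force: [-8.7, -3.6, 4.9]
grip_width: 0.0128
grasp_force: 60.7
```

Run:
```python
from h import *
s=r.observe();print(s['contact_force'],s['moment'])
b=take('side','s10'); f=[]
for v in range(140,168):
  for u in range(262,292):
    X=w(b,u,v); 
    if .59<X[0]<.63 and .145<X[1]<.185 and .030<X[2]<.062: f.append([u,v,*(X*1e3).round(0)])
for i in f: print(*[int(k) for k in i],end='; ')
```

```text
[-8.70385728 -3.55442362  4.89546682] [-6.17817340e-01  1.52599943e+00  1.02146965e-03]
276 155 607 159 49; 277 155 612 162 47; 276 156 607 161 45; 277 156 611 159 45; 278 156 615 161 43; 276 157 607 159 42; 277 157 612 161 40; 278 157 612 155 43; 279 157 617 157 41; 276 158 605 154 41; 277 158 608 152 41; 278 158 609 146 43; 276 159 605 154 37; 277 159 609 155 36; 278 159 614 159 33; 276 160 604 152 34; 277 160 609 155 32; 278 160 614 157 30;
```

The eye sits on the collar (+5 N upward) with the post head above it. Now I'll let it back towards the bar.

Call:
move_arm(steps="1 0 0 0 0 0;1 0 0 0 0 0;1 0 0 0 0 0;1 0 0 0 0 0;0 0 0 0 0 0;0 0 0 0 0 0")

```text
clock: 17.72
eef_pos: [0.5786, 0.155, 0.0009]
tool_rot: [-0.0, -0.154, 0.988, -0.0]
contact_force: [-6.5, -3.4, 5.8]
grip_width: 0.013
grasp_force: 60.9
```

Call:
move_arm(steps="0.5 0 0 0 0 0;0.5 0 0 0 0 0;0.5 0 0 0 0 0;0 0 0 0 0 0;0 0 0 0 0 0")

```text
clock: 18.13
eef_pos: [0.5778, 0.1548, 0.0009]
tool_rot: [0.0, -0.154, 0.988, 0.0]
contact_force: [-2.7, 0.4, 4.8]
grip_width: 0.0128
grasp_force: 60.7
```

Call:
move_arm(steps="0.3 0 0 0 0 0;0 0 0 0 0 0;0 0 0 0 0 0")

```text
clock: 18.38
eef_pos: [0.5777, 0.1547, 0.0009]
tool_rot: [0.001, -0.154, 0.988, 0.0]
contact_force: [1.1, 0.4, 5.6]
grip_width: 0.0129
grasp_force: 60.7
```

Call:
move_arm(steps="0 0 0 0 0 0;0 0 0 0 0 0;0 0 0 0 0 0;0 0 0 0 0 0;0 0 0 0 0 0;0 0 0 0 0 0;0 0 -5 0 0 0;0 0 -15 0 0 0;0 0 -30 0 0 0;0 0 -30 0 0 0;0 0 -10 0 0 0;20 0 0 0 0 0;0 0 0 0 0 0;0 0 0 0 0 0;0 0 0 0 0 0", claw=150)

```text
clock: 19.63
eef_pos: [0.5582, 0.1485, 0.0905]
tool_rot: [-0.0, -0.154, 0.988, -0.0]
contact_force: [0.4, 0.4, 0.5]
grip_width: 0.0349
grasp_force: 0.0
```

Run:
```python
from h import *
d=take('wrist','w11'); s=d['s'];q=s['tool_rot'];R=Ro.from_quat([q[1],q[2],q[3],q[0]]).as_matrix()
print(s['eef_pos'],s['contact_force'],s['clock'])
P=np.array([[w(d,u,v) for u in range(200,320)] for v in range(20,384)]).reshape(-1,3)
o=np.array([.4579,.1165,0]);p=np.array([.6067,.1641,0]);ex=(p-o)/np.linalg.norm(p-o);ey=np.array([-ex[1],ex[0],0])
x=(P-o)@ex*1e3;y=(P-o)@ey*1e3;z=P[:,2]*1e3
for lo in range(-6,184,4):
    k=(abs(y)<13)&(x>=lo)&(x<lo+4)&(z>37.5)&(z<60)
    if k.any(): print(lo,'y',y[k].min().round(1),y[k].max().round(1),'z',np.percentile(z[k],[10,50,95]).round(1),k.sum())
```

```text
[0.55823709 0.14851488 0.09050005] [0.43457926 0.40774215 0.46642221] 19.6333
-6 y -12.7 12.6 z [39.1 40.  41.5] 189
-2 y -12.8 12.7 z [39.1 40.  41. ] 156
2 y -12.8 12.8 z [39.2 40.3 45.1] 192
6 y -13.0 12.9 z [39.4 40.5 45.2] 172
10 y -2.6 1.8 z [42.9 44.3 45.9] 41
14 y -6.1 6.1 z [43.8 44.9 49.4] 48
18 y -6.9 6.8 z [48.3 49.2 50.4] 120
22 y -7.0 6.9 z [48.2 49.2 50.2] 120
26 y -7.1 6.2 z [48.1 48.9 49.9] 95
30 y -7.1 6.2 z [48.  48.8 50.1] 114
34 y -7.2 6.3 z [47.8 48.8 50.1] 111
38 y -6.4 6.3 z [48.1 48.8 49.7] 90
42 y -6.5 6.5 z [45.5 47.9 49.3] 91
46 y -6.6 6.6 z [44.5 47.5 49.3] 88
50 y -6.7 6.6 z [44.1 47.4 49.4] 89
54 y -6.7 6.6 z [43.5 47.4 49.1] 87
58 y -6.8 6.7 z [44.2 47.7 49.5] 88
62 y -6.8 6.7 z [43.2 47.  49.4] 71
66 y -2.0 6.7 z [42.2 44.3 47.2] 18
70 y -5.2 5.2 z [42.  46.  47.7] 43
74 y -5.3 5.2 z [41.5 45.9 47.6] 43
78 y -5.3 5.2 z [40.8 45.8 47.8] 52
82 y -5.4 5.2 z [41.1 46.3 47.4] 44
86 y -6.2 6.9 z [43.1 46.3 49.4] 76
90 y -7.0 6.9 z [44.2 47.4 49.2] 77
94 y -7.1 7.0 z [44.5 47.9 49.1] 75
98 y -6.3 7.1 z [44.8 47.8 49.6] 76
102 y -6.3 7.1 z [43.7 47.3 49.5] 74
106 y -6.4 7.1 z [44.4 47.5 49.6] 79
110 y -6.4 7.2 z [45.8 48.2 49.5] 79
114 y -6.3 6.2 z [48.5 49.  49.8] 76
118 y -6.4 6.2 z [48.5 49.1 50.1] 66
122 y -6.4 6.3 z [48.3 49.1 50. ] 70
126 y -6.4 6.3 z [48.5 49.2 50.2] 70
130 y -6.5 6.3 z [48.4 49.2 50.2] 63
134 y -6.5 6.3 z [48.3 49.3 50. ] 50
138 y -4.9 4.8 z [42.7 43.6 44.9] 20
142 y -10.2 9.2 z [42.7 44.  44.9] 74
146 y -11.2 11.0 z [38.4 42.8 44.9] 69
150 y -11.2 11.0 z [39.9 41.9 49. ] 149
154 y -11.2 11.1 z [40.6 44.4 50.4] 123
158 y -8.6 9.3 z [43.5 44.9 50.4] 59
```

```bash
python3 -c "
from cell import r
print(r.sign_off())"
```

```text
the job is handed in; nothing more can be done
None
```

The spring is fitted and let go, and the job is handed in: by the last depth image the leg is home in the bar hole and the eye sits under the post head, stretched about 25 mm (the hand-in gave no verdict).

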